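# Slide the splint carrier under the press guard to the punch

### The arm

A 6-joint arm with a two-finger parallel gripper is mounted at the origin on the work surface. World frame = base frame: x ahead of the robot, y to its left, z up, the work surface at z = 0. Lengths are in mm, angles in rad, forces in N, time in s.
With the tool pointing down it reaches from about 350 to 975 mm from the base axis. Payload 7.1 kg.
Tool frame: the origin (TCP) lies at the very end of the fingers, on their centre line; the grasp point (between the pads) lies 19 mm behind it; x points along the fingers, y is the direction in which the jaws open and shut, and the axes are right-handed (so a half turn about x gives the same grasp; the last joint's range is limited). The gripper opens to 88 mm and grips with 3 to 60 N. Pads are 20 mm wide; open, the fingers measure 115 mm over their backs; the gripper's body (75 mm by 178 mm) begins 61 mm behind the grasp point.
Start: joints at [-1.292, 0.423, 1.63, -0, 1.089, -0.019], TCP at [183.404, -597.468, 222.675] pointing down, gripper open.
Joint ranges: [-3, 3], [-0.9, 2.11], [0.09, 2.58], [-1.31, 4.45], [0.11, 2.69], [-2.54, 2.54]. Speed limits (rad/s): [2.39, 2.39, 3.01, 3.14, 3.14, 3.14].

### API

Orientations are given as a rotation vector (axis times angle).
In Python, from workcell import ctrl gives the robot as it stands. The module is installed in compiled form; this text tells all that it offers.
- The arm moves only by the tool carry_out, never from a script. Its argument "commands" is a list of rows, each a list of 6 numbers: the shift along the tool's x, y, z in m, then the turn, a rotation vector about the tool's x, y, z in degrees. In form: [[tx, ty, tz, rx, ry, rz], ...]. A call has 1 to 8 rows; each row shifts and turns the pose as measured when the row begins, along the tool's axes as they then stand; what a row does not reach is not made up. A row lasts 1/8 s, in which the tool goes at most 62.5 mm and 10.7 degrees, less where a joint would pass 70% of its speed; a pose out of reach is approached as far as the arm can. A call with a gripper value outside its range is refused whole. "grip" is the closure, from 0 (fully open) to 1 (shut), set as the call begins (left out, the last holds). The fingers move at their own pace and stop on an object; the grip force is fixed at half the most. Time passes only in rows, so rows that do not move let the fingers close. It gives the time, the measured TCP pose, the force and the opening at its end, in the units of the state.
- ctrl.get_obs(): the state, without advancing time (a new reading comes with each control period).
- ctrl.get_image(name): name is "scene" or "top"; returns a dict with "pixels" (400x640x3 uint8, blue, green, red), "intrinsics" (3x3 intrinsics, pixels), "rvec" (rotation vector, rad) and "tvec" (3), from world to camera coordinates, as OpenCV has them. Camera axes: x right, y down, z forward; pixel columns grow to the right and rows downward; lengths in mm; the calibration is good to about 2 mm. A picture is of the moment at which its call begins. There is no depth.
- ctrl.close_job(): hands the job in, once; it reports no verdict.
The state is a dict: "t": time; "qpos": joint angles; "qvel": joint speeds; "joint_torque": joint torques, N m; "ee_pos": TCP position; "orientation": TCP orientation; "ft_force": force on the tool from outside, world axes, zero at the start; "moment": the same for the moment, N m; "width": finger opening in mm.
Only numpy, scipy, OpenCV 4.12 (cv2) and the standard library are available. Lean on these libraries where they do the work, as an engineer would, in place of code of your own. Each camera call takes 0.05 s, during which the arm holds its last target. There are 200 camera calls.

### The job

Slide the wooden carrier with the black splint plate along the bench, under the clear guard of the punch press, until its long back edge sits flush against the aluminium back gauge all along and the yellow mark is right under the punch tip. Ease it home gently: the gauge is only held by friction and must not be shoved back, and do not knock the press or disturb the hammer, the jar or the yellow bin.

Things in the scene. Friction and masses are not known exactly. Their poses are not given: they have to be found in the camera images.
- work: Plywood carrier 80 (its x) x 180 (its y) x 24 mm high with a black splint plate 70 x 170 x 6 mm on it (30 mm high in all), about 0.35 kg, loose, to be pushed along the bench. Origin: centre of its underside; z up. Its +x long side (40 mm from the origin) is the back edge that goes to the gauge; the -x side faces the robot. It starts in front of the guard, turned up to 0.3 rad.
- mark (a point): The yellow spot (14 mm across, red cross) on top of the black plate: 15 mm to +x and 35 mm to +y of the work's origin, 30 mm above the bench; so 25 mm from the back edge.
- press: Green hand punch press fixed on the bench. Origin: on the bench under the middle of the back gauge's front face; +x points away from the robot into the press, y along the gauge, z up. The gauge is an aluminium bar from y -130 to 130 mm, 35 mm high, front face at x = 0. The flat bench in front of it is the bed. The head's arm begins at x = -48 mm, 112 to 158 mm above the bench.
- guard_rim (a point): Middle of the orange front rim of the clear guard, on its underside: 60 mm above the bench, 92 mm in front of the gauge. The guard is a plate 6 mm thick, 322 mm long (along y) and 39 mm deep, without legs; two straps on top (72 mm high) carry it. The home carrier's near edge lies 12 mm behind the rim: fingers pointing straight down cannot follow, tilted ones reach in under it.
- punch_tip (a point): The lower end of the punch, 42 mm above the bench, 25 mm in front of the gauge's face. The head is clamped anywhere up to 30 mm either side of the gauge's middle; it does not come down in this task and stays where it is.
- gauge (a joint): How far the back gauge has been shoved back from its setting, in m: 0 at the start, up to 0.02. It gives way when pushed with about 15 N and does not come back. Sliding the carrier alone takes about 2 to 6 N.
- hammer: Hammer 240 mm long lying on the bench to the right of the press opening; bystander. Origin under its middle.
- jar: Black jar with yellow lid, 64 mm wide, 80 mm high, standing to the left; bystander. Origin: centre of its underside.
- rivet_bin: Yellow open bin 110 x 80 x 45 mm, standing to the left beside the press; bystander. Origin: centre of its underside.
Things that resemble listed ones, but are neither listed nor needed, are in the scene too. Several things look just like the work: the one meant starts farthest from the robot's base.

How it is judged (in metres and radians):
At the end, for the whole second after the job is handed in: The carrier lies flat and still on the bench, its back edge flush with the gauge (within 2.5 mm, square to it within 0.02 rad), the gauge shoved back by less than 2.5 mm, and the mark is within 5 mm of the point below the punch tip (horizontal distance between mark and punch_tip below 0.005 m and angle between the y axis of work and the y axis of press, either way round below 0.02 rad and x of work in the frame of press above -0.0425 m and value of joint gauge below 0.0025 m and height (world z) of work below 0.003 m and angle between work's own z axis and vertical below 0.03 rad and linear speed of work below 0.01 m/s); the robot touches nothing.
It fails at once if the gauge is shoved back by more than 4 mm (value of joint gauge above 0.004 m).
It fails at once if the press is knocked by the robot with more than 15 N (contact force between any of the arm, the fingers and press above 15 N).
It fails at once if the hammer, jar or bin is moved by more than 15 mm (distance of any of hammer, jar, rivet_bin from where it was at the start of the episode above 0.015 m).
It also fails if it takes over 72 s, if anything falls off the work surface, if the arm or the gripper's body presses on something with over 40 N, if the wrist force passes 120 N, or if a joint passes its speed limit or range.

## Working session

There is one attempt and no reset: what is moved stays moved. The work goes in short steps, Python scripts to look and compute and a tool call to move; the robot and the scene stay as the last step left them, time stands still between calls to the robot, and variables do not carry over. Pictures are saved under pics/ and viewed, about 8 in all and at most 12, crops included, and the job is handed in when it is done.

Besides the shell and the picture viewer there is one more tool, called as a command line: name --pt "numbers of a row" for each row, then --argument value for the rest. carry_out: Moves the arm, as the interface text tells. Its arguments: {"type":"object","properties":{"commands":{"type":"array"},"grip":{"type":"number"}},"required":["commands"]}

```bash
mkdir -p pics; cat > h.py <<'E'
import numpy as np, cv2
from workcell import ctrl
def img(n):
    d=ctrl.get_image(n); d['R']=cv2.Rodrigues(np.array(d['rvec'],float))[0]; d['K']=np.array(d['intrinsics'],float); d['t']=np.array(d['tvec'],float).ravel(); return d
def ray(d,uv,z):
    uv=np.atleast_2d(np.array(uv,float)); p=np.c_[uv,np.ones(len(uv))]@np.linalg.inv(d['K']).T@d['R']; c=-d['R'].T@d['t']
    return c+p*((z-c[2])/p[:,2])[:,None]
def proj(d,P): return cv2.projectPoints(np.atleast_2d(np.array(P,float)),d['R'],d['t'],d['K'],None)[0][:,0]
E
python3 - <<'E'
from h import *
for n in('scene','top'):
    d=img(n); cv2.imwrite(f'pics/{n}0.png',d['pixels']); print(n,-d['R'].T@d['t'],d['K'][0,0])
o=ctrl.get_obs();print(o)
E
```

```text
scene [1030.47575787  297.86051685  924.84962388] 384.8286858439645
top [ 405.34258526  -31.42625451 1361.72244966] 453.4223211849637
{'t': 0.1, 'qpos': array([-1.29197139e+00,  4.23788900e-01,  1.63061183e+00,  5.09807764e-06,
        1.08859876e+00, -1.89789500e-02]), 'qvel': array([ 0.00033376, -0.00108613, -0.00220921,  0.00066003,  0.00065264,
        0.00121347]), 'joint_torque': array([ 3.20988065e-04, -5.45614672e+01, -2.74323857e+01,  6.45438046e-02,
        1.87450543e-02, -1.83573400e-05]), 'ee_pos': array([ 183.28727042, -596.98986439,  221.96483234]), 'orientation': array([ 2.06165732,  0.31075401, -2.062028  ]), 'ft_force': array([ 0.15245859, -0.14995178, -0.12775009]), 'moment': array([ 0.02063745, -0.04197818,  0.0075279 ]), 'width': 87.60249681549242}
```

View pics/scene0.png

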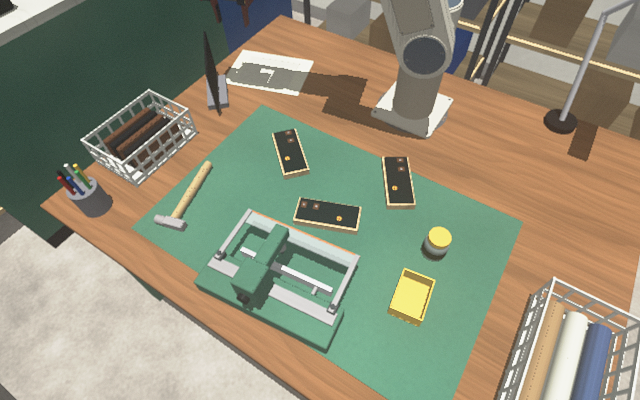

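View pics/top0.png

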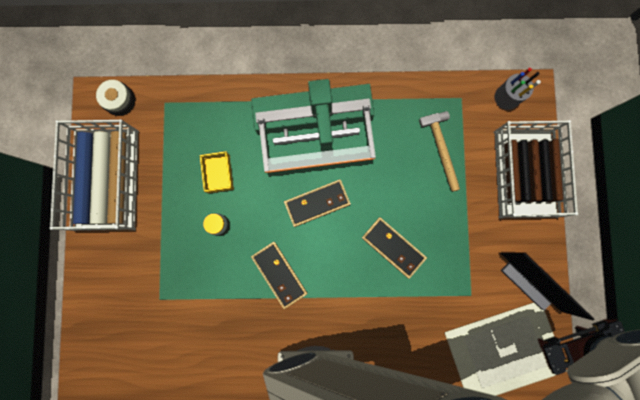

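The target carrier is at top (317,202), with its mark at (304,202) and the press at (315,130), slightly rotated. The hammer is at (440,150), the jar at (215,225) and the bin at (216,172). I'll zoom in on the press.

```bash
python3 - <<'E'
import cv2,numpy as np
a=cv2.imread('pics/top0.png')[75:235,235:400]; b=cv2.imread('pics/scene0.png')[190:350,190:370]
a=cv2.resize(a,None,fx=3.6,fy=3.6,interpolation=cv2.INTER_CUBIC);cv2.imwrite('pics/za.png',a)
b=cv2.resize(b,None,fx=3.7,fy=3.7,interpolation=cv2.INTER_CUBIC);cv2.imwrite('pics/zb.png',b)
E
```

```text
(no output)
```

View pics/za.png

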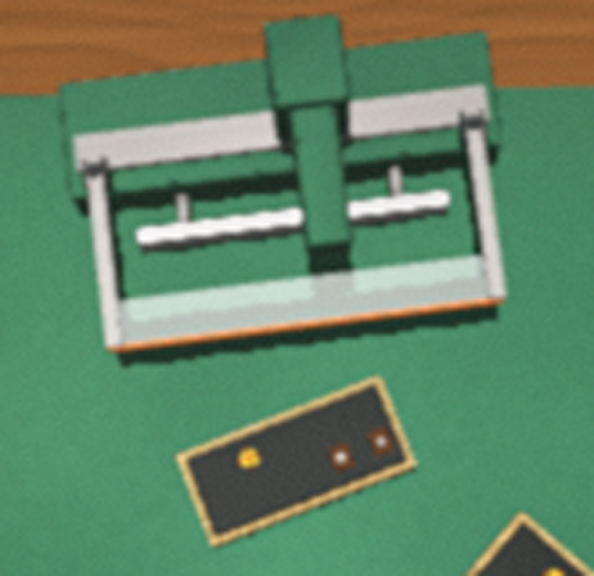

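View pics/zb.png

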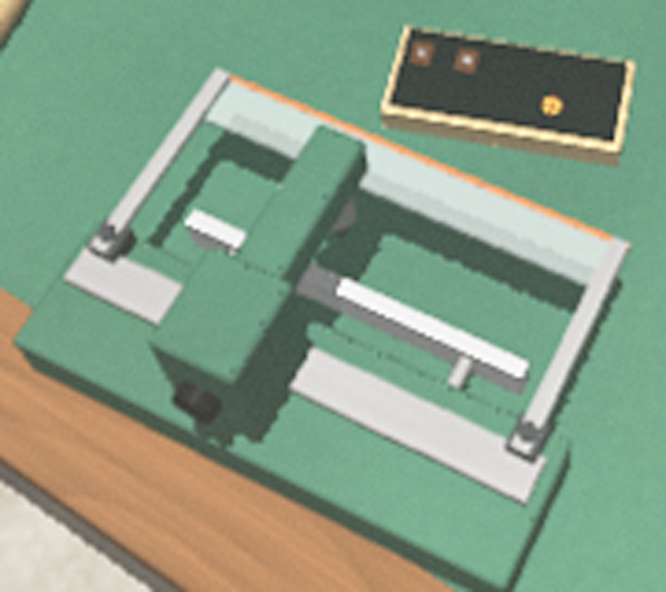

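The crops are clear enough to use: za shows the rim from (110,350) to (503,300), the bar from (138,243) to (449,205), and the arm's front top edge from (308,245) to (350,240). In zb the arm's front top corners are (320,125) and (368,150).

```bash
cat >> h.py <<'E'
def masks(im):
    hsv=cv2.cvtColor(im,cv2.COLOR_BGR2HSV).astype(int); h,s,v=hsv[...,0],hsv[...,1],hsv[...,2]
    return dict(orange=(h>=3)&(h<=16)&(s>110)&(v>130), white=(s<30)&(v>215), dark=(v<85)&(s<70))
E
python3 - <<'E'
from h import *
D={n:img(n) for n in('top','scene')}
def u(zz,n): 
    z=np.array(zz,float); o,f=((235,75),3.6) if n=='top' else ((190,190),3.7)
    return np.array(o)+(z+.5)/f-.5
P={'top':dict(rim=([(110,350),(503,300)],63),barfront=([(138,245),(449,209)],35),arm=([(308,245),(350,240)],158),armback=([(293,107),(345,103)],158),
   work=([(178,456),(379,378),(415,464),(215,545)],26),mark=([(249,459)],30)),
 'scene':dict(rim=([(628,243),(225,75)],63),barback=([(527,366),(345,281),(190,211)],35),arm=([(368,150),(320,125)],158),work=([(634,62),(621,150),(383,112),(407,27)],26),mark=([(552,105)],30))}
for n in P:
    for k,(p,z) in P[n].items(): 
        w=ray(D[n],u(p,n),z); print(n,k,w[:,:2].round(1).tolist(), np.degrees(np.arctan2(*(w[1]-w[0])[[0,1]])).round(2) if len(w)>1 else '')
for n in D:
    m=masks(D[n]['pixels'])
    x0,y0,x1,y1=(250,100,380,175) if n=='top' else (190,205,365,300)
    for k,z in(('orange',63),('white',35)):
        mm=np.zeros((400,640),bool); mm[y0:y1,x0:x1]=m[k][y0:y1,x0:x1]
        ys,xs=np.nonzero(mm)
        if len(xs)<5: print(n,k,len(xs));continue
        w=ray(D[n],np.c_[xs,ys],z)[:,:2]; c=w.mean(0); vx,vy,a,b=cv2.fitLine(w.astype(np.float32),cv2.DIST_HUBER,0,.01,.01).ravel()
        s=(w-[a,b])@[vx,vy]; print(n,k,len(xs),'pt',a.round(1),b.round(1),'dir',np.degrees(np.arctan2(vx,vy)).round(2),'ends',(np.array([a,b])+np.outer([s.min(),s.max()],[vx,vy])).round(1).tolist())
E
```

```text
top rim [[626.3, 137.3], [662.3, -180.4]] 173.54
top barfront [[719.0, 117.6], [745.3, -140.9]] 174.18
top arm [[687.8, -24.2], [691.2, -55.8]] 174.0
top armback [[794.9, -14.3], [797.4, -53.8]] 176.44
top work [[543.4, 86.1], [605.8, -80.5], [533.9, -108.8], [469.8, 56.1]] 159.48
top mark [[539.7, 27.4]] 
scene rim [[623.8, 134.7], [661.6, -178.9]] 173.12
scene barback [[723.7, 117.2], [738.1, -19.6], [752.8, -143.5]] 173.99
scene arm [[698.8, -15.7], [700.1, -51.9]] 178.03
scene work [[471.4, 56.8], [543.7, 86.5], [609.2, -79.1], [536.0, -107.7]] 67.67
scene mark [[539.5, 25.3]] 
top orange 170 pt 645.0 -23.7 dir 173.66 ends [[627.6, 132.2], [661.9, -176.5]]
top white 735 pt 684.4 -15.2 dir 174.32 ends [[668.5, 145.4], [700.6, -177.5]]
scene orange 412 pt 857.8 -117.1 dir 117.86 ends [[557.0, 41.9], [925.6, -152.9]]
scene white 1885 pt 703.5 -21.2 dir 156.34 ends [[634.4, 136.5], [784.2, -205.4]]
```

```bash
python3 - <<'E'
import cv2,numpy as np
a=cv2.imread('pics/top0.png')[95:155,300:350]; b=cv2.imread('pics/scene0.png')[218:278,250:300]
c=np.hstack([cv2.resize(x,None,fx=8,fy=8,interpolation=cv2.INTER_CUBIC) for x in(a,b)])
c=np.clip(c.astype(float)*1.6,0,255).astype(np.uint8)
cv2.imwrite('pics/zc.png',c)
E
```

```text
(no output)
```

View pics/zc.png

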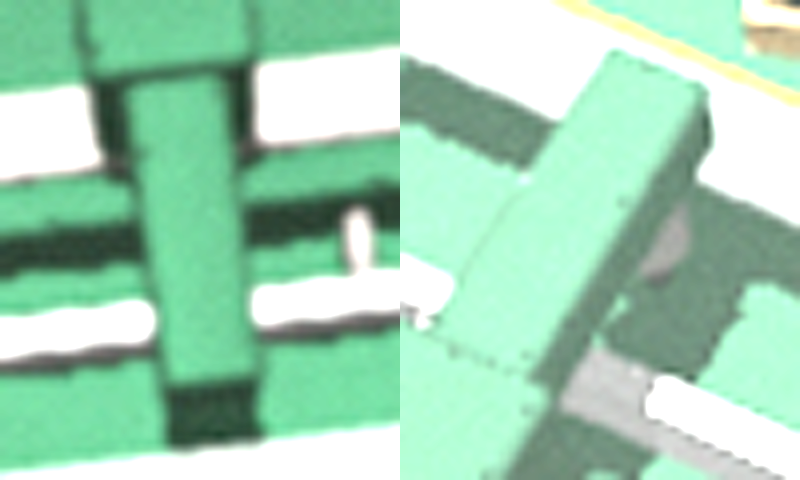

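In zc the arm's top face runs from (165,387)/(253,377) at the front to (125,80)/(222,70) at the rear in the left half. In the right half its front corners are (213,50) and (308,90), counted from the panel's left edge, and the rear ones are (35,325) and (145,378).

```bash
python3 - <<'E'
from h import *
D={n:img(n) for n in('top','scene')}
th=0.110; ex=np.array([np.cos(th),np.sin(th)]); ey=np.array([-ex[1],ex[0]])
O=np.array([734,-11.9])
for n,o,p in(('top',(300,95),[(165,387),(253,377),(125,80),(222,70)]),('scene',(250,218),[(213,50),(308,90),(35,325),(145,378)])):
    q=np.array(o)+(np.array(p)+.5)/8-.5; w=ray(D[n],q,158)[:,:2]-O
    print(n,np.c_[w@ex,w@ey].round(1).tolist(),'mid y',((w@ey)[:2].mean().round(1),(w@ey)[2:].mean().round(1)))
for n,o in(('top',(300,95)),('scene',(250,218))):
  for y in(-15,-25): print(n,[((proj(D[n],np.r_[O+x*ex+(y+s)*ey,158])[0]-o)*8).round().tolist() for x in(-48,) for s in(-18,18)])
E
```

```text
top [[-47.9, -7.0], [-48.2, -37.0], [60.0, -6.7], [59.3, -40.0]] mid y (np.float64(-22.0), np.float64(-23.4))
scene [[-37.3, -35.3], [-37.5, -3.8], [60.6, -35.0], [61.1, 0.4]] mid y (np.float64(-19.6), np.float64(-17.3))
top [[238.0, 374.0], [132.0, 387.0]]
top [[267.0, 371.0], [161.0, 384.0]]
scene [[235.0, 21.0], [343.0, 67.0]]
scene [[205.0, 8.0], [312.0, 54.0]]
```

```bash
cat >> h.py <<'E'
from scipy.spatial.transform import Rotation as Rt, Slerp
th=0.110; EX=np.array([np.cos(th),np.sin(th),0]); EY=np.array([-EX[1],EX[0],0]); O=np.array([734,-11.9,0]); EZ=np.array([0,0,1.])
def frame(xt,yt): return Rt.from_matrix(np.c_[xt,yt,np.cross(xt,yt)])
def plan(p1,R1,n):
    o=ctrl.get_obs(); p0=np.array(o['ee_pos']); R0=Rt.from_rotvec(o['orientation'])
    S=Slerp([0,1],Rt.concatenate([R0,R1])); P=p0;Q=R0; out=[]
    for i in range(1,n+1):
        Pn=p0+(p1-p0)*i/n; Qn=S(i/n); out.append(np.r_[Q.inv().apply(Pn-P)/1000,(Q.inv()*Qn).as_rotvec(degrees=True)]); P,Q=Pn,Qn
    print('t',o['t'],'q',np.round(o['qpos'],2),'w',round(o['width'],1),'F',np.round(o['ft_force'],1)); print(np.array2string(np.array(out),formatter={'float':lambda v:f'{v:.4f}' if abs(v)<.2 else f'{v:.2f}'},separator=','))
    return out
E
python3 - <<'E'
from h import *
R=Rt.from_rotvec(ctrl.get_obs()['orientation']).as_matrix();print(R.round(3))
psi=np.radians(20.9); d=np.array([np.cos(psi),np.sin(psi),0])
for s in(1,-1): plan(np.array([539,-11.5,150]),frame(-EZ,s*d),12)
E
```

```text
[[-0.     0.293 -0.956]
 [ 0.001 -0.956 -0.293]
 [-1.    -0.001 -0.   ]]
t 0.3 q [-1.29  0.42  1.63 -0.    1.09 -0.02] w 87.6 F [-0.3  0.2  0.1]
[[0.0061,-0.0380,-0.0427,-7.82,-0.0022,0.0020],
 [0.0061,-0.0318,-0.0474,-7.82,-0.0022,0.0020],
 [0.0060,-0.0251,-0.0513,-7.82,-0.0022,0.0020],
 [0.0060,-0.0178,-0.0542,-7.82,-0.0022,0.0020],
 [0.0060,-0.0103,-0.0562,-7.82,-0.0022,0.0020],
 [0.0060,-0.0026,-0.0570,-7.82,-0.0022,0.0020],
 [0.0060,0.0052,-0.0569,-7.82,-0.0022,0.0020],
 [0.0060,0.0129,-0.0556,-7.82,-0.0022,0.0020],
 [0.0060,0.0204,-0.0534,-7.82,-0.0022,0.0020],
 [0.0060,0.0274,-0.0501,-7.82,-0.0022,0.0020],
 [0.0060,0.0340,-0.0459,-7.82,-0.0022,0.0020],
 [0.0060,0.0399,-0.0408,-7.82,-0.0022,0.0020]]
t 0.3 q [-1.29  0.42  1.63 -0.    1.09 -0.02] w 87.6 F [-0.3  0.2  0.1]
[[0.0061,-0.0380,-0.0427,7.18,0.0020,0.0022],
 [0.0061,-0.0430,-0.0376,7.18,0.0020,0.0022],
 [0.0061,-0.0474,-0.0319,7.18,0.0020,0.0022],
 [0.0061,-0.0510,-0.0257,7.18,0.0020,0.0022],
 [0.0061,-0.0538,-0.0192,7.18,0.0020,0.0022],
 [0.0060,-0.0558,-0.0123,7.18,0.0020,0.0022],
 [0.0060,-0.0569,-0.0052,7.18,0.0020,0.0022],
 [0.0060,-0.0571,0.0019,7.18,0.0020,0.0022],
 [0.0060,-0.0564,0.0090,7.18,0.0020,0.0022],
 [0.0060,-0.0548,0.0160,7.18,0.0020,0.0022],
 [0.0060,-0.0524,0.0228,7.18,0.0020,0.0022],
 [0.0060,-0.0491,0.0291,7.18,0.0020,0.0022]]
```

carry_out --pt "0.006 -0.038 -0.043 -7.8 0 0" --pt "0.006 -0.032 -0.047 -7.8 0 0" --pt "0.006 -0.025 -0.051 -7.8 0 0" --pt "0.006 -0.018 -0.054 -7.8 0 0" --pt "0.006 -0.01 -0.056 -7.8 0 0" --pt "0.006 -0.003 -0.057 -7.8 0 0" --pt "0.006 0.005 -0.057 -7.8 0 0" --pt "0.006 0.013 -0.056 -7.8 0 0" --grip 0

```text
t: 1.3
ee_pos: [420.9, -197.2, 173.8]
orientation: [1.322, 1.124, -1.322]
ft_force: [1.5, -0.8, 0.1]
width: 87.9
```

carry_out --pt "0.006 0.02 -0.053 -7.8 0 0" --pt "0.006 0.027 -0.05 -7.8 0 0" --pt "0.006 0.034 -0.046 -7.8 0 0" --pt "0.006 0.04 -0.041 -7.8 0 0" --pt "0 0 0 0 0 0"

```text
t: 1.92
ee_pos: [538.0, 11.7, 149.3]
orientation: [0.899, 1.366, -0.899]
ft_force: [-1.0, 0.1, 0.2]
width: 87.9
```

```bash
python3 - <<'E'
from h import *
psi=np.radians(20.9); d=np.array([np.cos(psi),np.sin(psi),0])
print(ctrl.get_obs()['ee_pos'])
plan(np.array([539,-11.5,60]),frame(-EZ,d),4)
E
```

```text
[537.97985418  11.7234919  149.27397397]
t 1.925 q [ 0.    0.39  1.88 -0.01  0.86 -0.4 ] w 87.9 F [-1.   0.1  0.2]
[[0.0224,-0.0022,0.0052,0.68,0.1172,-0.0801],
 [0.0223,-0.0021,0.0053,0.68,0.1172,-0.0801],
 [0.0223,-0.0020,0.0054,0.68,0.1172,-0.0801],
 [0.0223,-0.0019,0.0054,0.68,0.1172,-0.0801]]
```

carry_out --pt "0.022 -0.002 0.005 0.7 0.1 -0.1" --pt "0.022 -0.002 0.005 0.7 0.1 -0.1" --pt "0.022 -0.002 0.005 0.7 0.1 -0.1" --pt "0.022 -0.002 0.005 0.7 0.1 -0.1" --pt "0 0 0 0 0 0" --pt "0 0 0 0 0 0"

```text
t: 2.68
ee_pos: [537.3, -14.1, 60.6]
orientation: [0.941, 1.356, -0.945]
ft_force: [0.0, -0.3, -0.5]
width: 87.8
```

```bash
python3 - <<'E'
from h import *
psi=np.radians(20.9); d=np.array([np.cos(psi),np.sin(psi),0])
print(ctrl.get_obs()['ee_pos'])
plan(np.array([539,-11.5,60]),frame(-EZ,d),1)
D=img('top'); cv2.imwrite('pics/t1.png',cv2.resize(D['pixels'][120:300,220:440],None,fx=3,fy=3))
E
```

```text
[537.26710786 -14.06899888  60.57233645]
t 2.675 q [-0.05  0.54  1.91 -0.    0.69 -0.4 ] w 87.8 F [ 0.  -0.3 -0.5]
[[0.0006,0.0025,-0.0018,-0.48,0.1112,0.0986]]
```

carry_out --pt "0.001 0.0025 -0.002 -0.5 0.1 0.1" --pt "0 0 0 0 0 0" --pt "0.01 0 0 0 0 0" --pt "0 0 0 0 0 0"

```text
t: 3.22
ee_pos: [540.1, -10.7, 51.0]
orientation: [0.936, 1.357, -0.933]
ft_force: [0.1, -1.0, -0.7]
width: 88.0
```

```bash
python3 - <<'E'
from h import *
psi=np.radians(20.9); d=np.array([np.cos(psi),np.sin(psi),0])
print(ctrl.get_obs()['ee_pos'])
plan(np.array([539,-11.5,9]),frame(-EZ,d),4)
E
```

```text
[540.14882633 -10.71724346  50.96001342]
t 3.225 q [-0.04  0.56  1.91 -0.    0.66 -0.41] w 88.0 F [ 0.1 -1.  -0.7]
[[0.0105,-0.0004,0.0001,0.0257,0.0216,-0.0488],
 [0.0105,-0.0004,0.0001,0.0257,0.0216,-0.0488],
 [0.0105,-0.0004,0.0001,0.0257,0.0216,-0.0488],
 [0.0105,-0.0003,0.0001,0.0257,0.0216,-0.0488]]
```

carry_out --pt "0.01 -0.0005 0 0 0 0" --pt "0.01 -0.0005 0 0 0 0" --pt "0.01 -0.0005 0 0 0 0" --pt "0.01 0 0 0 0 0" --pt "0 0 0 0 0 0"

```text
t: 3.85
ee_pos: [538.1, -11.2, 7.1]
orientation: [0.936, 1.359, -0.934]
ft_force: [0.5, -0.3, -0.0]
width: 87.8
```

carry_out --pt "0 0 0 0 0 0" --pt "0 0 0 0 0 0" --pt "0 0 0 0 0 0" --grip 0.3

```text
t: 4.22
ee_pos: [538.0, -11.3, 7.1]
orientation: [0.936, 1.359, -0.934]
ft_force: [-0.7, -0.6, -3.1]
width: 79.7
```

```bash
python3 - <<'E'
from h import *
print(ctrl.get_obs()['ee_pos'])
p=O-170*EX-56*EY; p[2]=11
plan(p,frame(-EZ,EX),8)
E
```

```text
[538.0188312  -11.25407586   7.09164199]
t 4.225 q [-0.04  0.64  1.92 -0.    0.58 -0.41] w 79.7 F [-0.7 -0.6 -3.1]
[[-0.0005,0.0005,0.0102,1.84,0.0037,-0.0115],
 [-0.0005,0.0008,0.0102,1.84,0.0037,-0.0115],
 [-0.0005,0.0012,0.0102,1.84,0.0037,-0.0115],
 [-0.0005,0.0015,0.0101,1.84,0.0037,-0.0115],
 [-0.0005,0.0018,0.0101,1.84,0.0037,-0.0115],
 [-0.0005,0.0021,0.0100,1.84,0.0037,-0.0115],
 [-0.0005,0.0025,0.0099,1.84,0.0037,-0.0115],
 [-0.0005,0.0028,0.0099,1.84,0.0037,-0.0115]]
```

carry_out --pt "0 0.0005 0.01 1.8 0 0" --pt "0 0.001 0.01 1.8 0 0" --pt "0 0.001 0.01 1.8 0 0" --pt "0 0.0015 0.01 1.8 0 0" --pt "0 0.002 0.01 1.8 0 0" --pt "0 0.002 0.01 1.8 0 0" --pt "0 0.0025 0.01 1.8 0 0" --pt "0 0.003 0.01 1.8 0 0"

```text
t: 5.22
ee_pos: [572.9, -91.3, 7.1]
orientation: [1.138, 1.252, -1.136]
ft_force: [0.8, 0.6, -3.8]
width: 79.7
```

carry_out --pt "0 0 0 0 0 0" --pt "0 0 0 0 0 0"

```text
t: 5.48
ee_pos: [573.1, -92.0, 7.1]
orientation: [1.139, 1.252, -1.137]
ft_force: [-0.9, 0.1, -3.1]
width: 79.8
```

```bash
python3 - <<'E'
from h import *
print(ctrl.get_obs()['ee_pos'])
p=O-170*EX-56*EY; p[2]=8
plan(p,frame(-EZ,EX),1)
D=img('top'); cv2.imwrite('pics/t2.png',cv2.resize(D['pixels'][70:250,220:440],None,fx=3,fy=3,interpolation=cv2.INTER_CUBIC))
cv2.imwrite('pics/s2.png',cv2.resize(img('scene')['pixels'][140:350,180:400],None,fx=2.7,fy=2.7,interpolation=cv2.INTER_CUBIC))
E
```

```text
[573.1315846  -91.97472607   7.07733628]
t 5.475 q [-0.18  0.68  1.83  0.    0.64 -0.28] w 79.8 F [-0.9  0.1 -3.1]
[[-0.0009,-0.0014,-0.0059,-0.81,0.0240,-0.0923]]
```

View pics/s2.png

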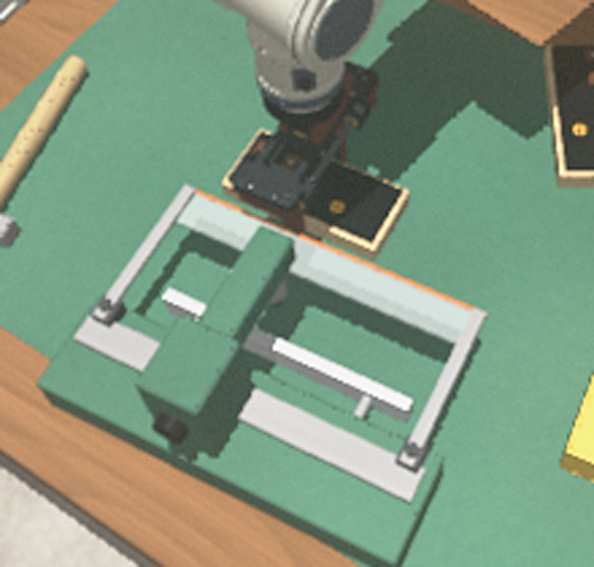

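The carrier is held in front of the guard, nearly parallel to the rim, with the mark at (337,207) in the crop. I'll trim the pose and then measure the mark.

carry_out --pt "0 -0.0007 -0.003 -0.4 0 0" --pt "0 -0.0007 -0.003 -0.4 0 0" --pt "0 0 0 0 0 0" --pt "0 0 0 0 0 0"

```text
t: 6.08
ee_pos: [570.6, -84.6, 7.1]
orientation: [1.126, 1.259, -1.125]
ft_force: [0.4, -0.5, -2.8]
width: 80.1
```

```bash
cat >> h.py <<'E'
def pf(w): w=np.atleast_2d(w)[:,:3]-O; return np.c_[w@EX,w@EY].round(1)
def mark(n,c,r=12):
    d=img(n); hsv=cv2.cvtColor(d['pixels'],cv2.COLOR_BGR2HSV).astype(float); h,s,v=np.moveaxis(hsv,2,0)
    m=((h>12)&(h<32)&(s>140)&(v>150)).astype(float)*(s-100); yy,xx=np.mgrid[:400,:640]
    m*=(abs(xx-c[0])<r)&(abs(yy-c[1])<r); m2=(m>0).astype(np.uint8); k,l,st,ce=cv2.connectedComponentsWithStats(m2)
    for i in range(1,k): 
        if st[i,4]>2: print(n,st[i,4],ce[i].round(1),pf(ray(d,ce[i],30)))
E
python3 - <<'E'
from h import *
p=O-170*EX-56*EY; p[2]=8
print(ctrl.get_obs()['ee_pos'],pf(ctrl.get_obs()['ee_pos']))
plan(p,frame(-EZ,EX),1)
for n in('top','scene'):
    d=img(n); c=proj(d,O-155*EX-21*EY+30*EZ)[0]; print(c); mark(n,c)
E
```

```text
[570.64740849 -84.58745889   7.144402  ] [[-170.3  -54.3]]
t 6.075 q [-0.17  0.67  1.83  0.    0.63 -0.28] w 80.1 F [ 0.4 -0.5 -2.8]
[[-0.0009,0.0003,0.0017,0.1536,0.0156,-0.0714]]
[329.72851104 187.45207664]
[307.39766195 216.88234996]
```

```bash
sed -i 's/(s>140)&(v>150)/(s>120)\&(v>80)/; s/h>12)&(h<32/h>8)\&(h<34/' h.py; python3 - <<'E'
from h import *
d=img('scene'); p=d['pixels'][210:224,298:314]; print(cv2.cvtColor(p,cv2.COLOR_BGR2HSV)[3:12,3:14].reshape(-1,3)[:: 7].tolist())
mark('scene',(307,216),8)
E
```

```text
[[72, 22, 59], [53, 17, 60], [45, 19, 55], [72, 23, 56], [21, 122, 123], [69, 32, 56], [26, 76, 81], [19, 126, 138], [60, 26, 59], [17, 120, 117], [36, 23, 55], [64, 31, 57], [67, 42, 55], [70, 39, 59], [84, 18, 72]]
scene 12 [307.5 216.5] [[-156.2  -21.3]]
```

carry_out --pt "0 0 0 0 0 0" --pt "0 0 0 0 0 0" --pt "-0.015 0 0 0 0 0" --pt "-0.03 0 0 0 0 0" --pt "-0.04 0 0 0 0 0" --pt "-0.03 0 0 0 0 0" --pt "0 0 0 0 0 0" --grip 0

```text
t: 7.25
ee_pos: [572.2, -85.3, 130.5]
orientation: [1.128, 1.255, -1.123]
ft_force: [-0.9, -0.7, -0.3]
width: 88.2
```

```bash
python3 - <<'E'
from h import *
p=O-250*EX-56*EY; p[2]=70
print(ctrl.get_obs()['ee_pos'],pf(ctrl.get_obs()['ee_pos']))
a=np.radians(45); xt=np.cos(a)*EX-np.sin(a)*EZ
for s in(1,-1): plan(p,frame(xt,s*EY),14)
E
```

```text
[572.21730365 -85.29177788 130.47081607] [[-168.9  -55.2]]
t 7.25 q [-0.17  0.47  1.8   0.    0.86 -0.28] w 88.2 F [-0.9 -0.7 -0.3]
[[0.0043,-0.0058,0.0000,-6.06,-2.49,2.50],
 [0.0040,-0.0060,-0.0008,-6.06,-2.49,2.50],
 [0.0037,-0.0060,-0.0016,-6.06,-2.49,2.50],
 [0.0034,-0.0060,-0.0024,-6.06,-2.49,2.50],
 [0.0030,-0.0058,-0.0031,-6.06,-2.49,2.50],
 [0.0026,-0.0056,-0.0038,-6.06,-2.49,2.50],
 [0.0022,-0.0052,-0.0045,-6.06,-2.49,2.50],
 [0.0017,-0.0048,-0.0051,-6.06,-2.49,2.50],
 [0.0013,-0.0043,-0.0057,-6.06,-2.49,2.50],
 [0.0009,-0.0037,-0.0061,-6.06,-2.49,2.50],
 [0.0004,-0.0031,-0.0065,-6.06,-2.49,2.50],
 [0.0000,-0.0024,-0.0068,-6.06,-2.49,2.50],
 [-0.0004,-0.0016,-0.0070,-6.06,-2.49,2.50],
 [-0.0007,-0.0009,-0.0071,-6.06,-2.49,2.50]]
t 7.25 q [-0.17  0.47  1.8   0.    0.86 -0.28] w 88.2 F [-0.9 -0.7 -0.3]
[[0.0043,-0.0058,0.0000,6.08,2.50,2.49],
 [0.0040,-0.0060,0.0008,6.08,2.50,2.49],
 [0.0037,-0.0060,0.0016,6.08,2.50,2.49],
 [0.0033,-0.0059,0.0024,6.08,2.50,2.49],
 [0.0030,-0.0058,0.0032,6.08,2.50,2.49],
 [0.0026,-0.0055,0.0039,6.08,2.50,2.49],
 [0.0021,-0.0052,0.0046,6.08,2.50,2.49],
 [0.0017,-0.0047,0.0052,6.08,2.50,2.49],
 [0.0013,-0.0042,0.0057,6.08,2.50,2.49],
 [0.0009,-0.0036,0.0062,6.08,2.50,2.49],
 [0.0004,-0.0030,0.0066,6.08,2.50,2.49],
 [0.0000,-0.0023,0.0069,6.08,2.50,2.49],
 [-0.0004,-0.0015,0.0071,6.08,2.50,2.49],
 [-0.0007,-0.0007,0.0072,6.08,2.50,2.49]]
```

carry_out --pt "0.004 -0.006 0 6.1 2.5 2.5" --pt "0.004 -0.006 0.001 6.1 2.5 2.5" --pt "0.004 -0.006 0.0015 6.1 2.5 2.5" --pt "0.003 -0.006 0.0025 6.1 2.5 2.5" --pt "0.003 -0.006 0.003 6.1 2.5 2.5" --pt "0.0025 -0.0055 0.004 6.1 2.5 2.5" --pt "0.002 -0.005 0.0045 6.1 2.5 2.5" --pt "0 0 0 0 0 0"

```text
t: 8.25
ee_pos: [527.6, -89.1, 97.9]
orientation: [2.062, 0.821, -1.25]
ft_force: [0.6, -0.5, -0.2]
width: 87.9
```

```bash
python3 - <<'E'
from h import *
p=O-250*EX-56*EY; p[2]=70
print(ctrl.get_obs()['ee_pos'],pf(ctrl.get_obs()['ee_pos']))
a=np.radians(45); xt=np.cos(a)*EX-np.sin(a)*EZ
plan(p,frame(xt,-EY),7)
E
```

```text
[527.64539085 -89.1174094   97.88774197] [[-213.6  -54.1]]
t 8.25 q [-0.38  0.43  2.12  0.86  0.44 -0.47] w 87.9 F [ 0.6 -0.5 -0.2]
[[0.0015,-0.0040,0.0050,5.86,2.45,2.41],
 [0.0012,-0.0035,0.0054,5.86,2.45,2.41],
 [0.0008,-0.0030,0.0058,5.86,2.45,2.41],
 [0.0004,-0.0024,0.0061,5.86,2.45,2.41],
 [0.0001,-0.0018,0.0063,5.86,2.45,2.41],
 [-0.0003,-0.0011,0.0065,5.86,2.45,2.41],
 [-0.0006,-0.0004,0.0065,5.86,2.45,2.41]]
```

carry_out --pt "0.002 -0.002 0.0025 5.9 2.4 2.4" --pt "0.002 -0.002 0.0025 5.9 2.4 2.4" --pt "0.002 -0.002 0.0025 5.9 2.4 2.4" --pt "0.001 -0.001 0.0025 5.9 2.4 2.4" --pt "0.001 -0.001 0.0025 5.9 2.4 2.4" --pt "0.001 0 0.0025 5.9 2.4 2.4" --pt "0 0 0.0025 5.9 2.4 2.4" --pt "0 0 0 0 0 0"

```text
t: 9.25
ee_pos: [524.4, -88.1, 82.5]
orientation: [2.866, 0.164, -1.17]
ft_force: [0.5, -0.0, 0.6]
width: 87.8
```

```bash
cat >> h.py <<'E'
a45=np.radians(45); XT=np.cos(a45)*EX-np.sin(a45)*EZ; RP=frame(XT,-EY)
def go(x,y,z,n):
    o=ctrl.get_obs(); print(np.round(o['ee_pos'],1),pf(o['ee_pos'])); p=O+x*EX+y*EY; p[2]=z; plan(p,RP,n)
E
python3 - <<'E'
from h import *
go(-238,-56,60,5)
E
```

```text
[524.4 -88.1  82.5] [[-216.7  -52.7]]
t 9.25 q [-0.39  0.56  2.37  2.5   0.62 -1.39] w 87.8 F [ 0.5 -0.   0.6]
[[0.0001,0.0006,0.0062,0.0227,-0.1191,0.0364],
 [0.0001,0.0006,0.0062,0.0227,-0.1191,0.0364],
 [0.0001,0.0007,0.0062,0.0227,-0.1191,0.0364],
 [0.0001,0.0007,0.0062,0.0227,-0.1191,0.0364],
 [0.0002,0.0007,0.0062,0.0227,-0.1191,0.0364]]
```

carry_out --pt "0 0.0005 0.006 0 -0.1 0" --pt "0 0.0005 0.006 0 -0.1 0" --pt "0 0.0005 0.006 0 -0.1 0" --pt "0 0.0005 0.006 0 -0.1 0" --pt "0 0.001 0.006 0 -0.1 0" --pt "0 0 0 0 0 0"

```text
t: 10.0
ee_pos: [505.2, -93.9, 60.9]
orientation: [2.856, 0.173, -1.176]
ft_force: [1.2, -0.1, 0.3]
width: 87.9
```

```bash
python3 - <<'E'
from h import *
go(-238,-56,12,5)
for n in('top','scene'):
    d=img(n); c=proj(d,O-155*EX-21*EY+30*EZ)[0]; mark(n,c)
    cv2.imwrite(f'pics/{n}3.png',d['pixels'])
a=cv2.imread('pics/top3.png')[100:230,250:410]; b=cv2.imread('pics/scene3.png')[170:300,220:370]
cv2.imwrite('pics/z3.png',np.hstack([cv2.resize(a,(400*1,325)),cv2.resize(b,(375,325))]))
cv2.imwrite('pics/z3t.png',cv2.resize(a,None,fx=4.5,fy=4.5,interpolation=cv2.INTER_CUBIC))
E
```

```text
[505.2 -93.9  60.9] [[-236.4  -56.4]]
t 10.0 q [-0.43  0.62  2.4   2.51  0.69 -1.47] w 87.9 F [ 1.2 -0.1  0.3]
[[0.0067,-0.0001,0.0072,0.1076,-0.0441,0.0780],
 [0.0067,-0.0001,0.0072,0.1076,-0.0441,0.0780],
 [0.0067,-0.0001,0.0072,0.1076,-0.0441,0.0780],
 [0.0067,-0.0001,0.0072,0.1076,-0.0441,0.0780],
 [0.0067,-0.0001,0.0072,0.1076,-0.0441,0.0780]]
top 30 [329.2 187.5] [[-154.8  -19.4]]
scene 24 [307.4 216.5] [[-156.   -21.5]]
```

View pics/z3t.png

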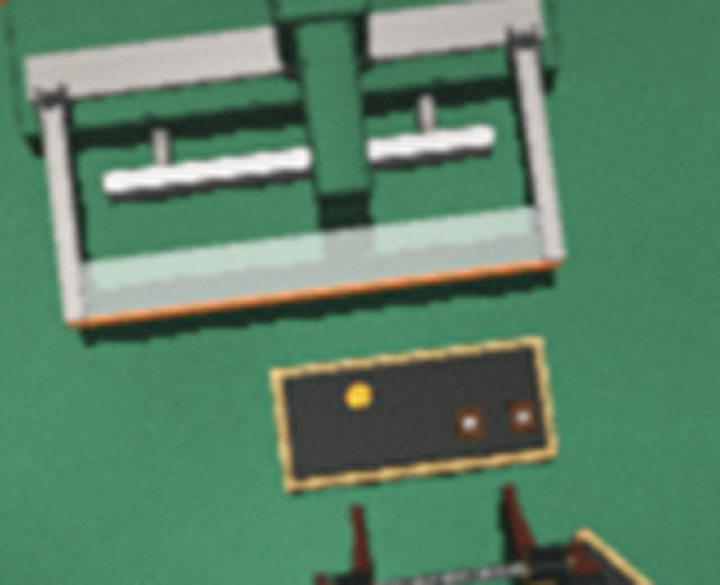

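In the top view the carrier is square to the rim, with the mark at (329,187.5), and both open fingers are behind it. The scene camera can also see under the arm, so I'll compare the predicted punch tip with that picture.

```bash
python3 - <<'E'
from h import *
d=img('scene'); im=d['pixels']; x0,y0=262,232
c=cv2.resize(im[y0:y0+36,x0:x0+44],None,fx=14,fy=14,interpolation=cv2.INTER_CUBIC)
c=np.clip(c.astype(float)*1.8,0,255).astype(np.uint8)
for y,col in((-18,(0,0,255)),(-21,(0,255,255)),(-24,(255,0,0))):
    q=proj(d,O-25*EX+y*EY+42*EZ)[0]; print(y,q.round(2)); q=((q-[x0,y0]+.5)*14).astype(int); cv2.circle(c,tuple(map(int,q)),3,col,-1)
cv2.imwrite('pics/z4.png',c)
E
```

```text
-18 [284.69 253.68]
-21 [283.67 253.21]
-24 [282.65 252.75]
```

View pics/z4.png

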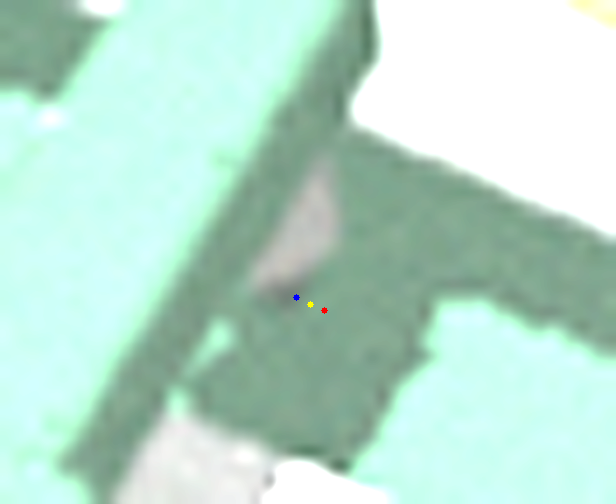

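carry_out --pt "0.0065 0 0.007 0.1 0 0.1" --pt "0.0065 0 0.007 0.1 0 0.1" --pt "0.0065 0 0.007 0.1 0 0.1" --pt "0.0065 0 0.007 0.1 0 0.1" --pt "0.006 0 0.0065 0.1 0 0" --pt "0 0 0 0 0 0"

```text
t: 11.0
ee_pos: [504.4, -94.0, 10.6]
orientation: [2.862, 0.157, -1.178]
ft_force: [-1.0, -0.2, 0.6]
width: 87.7
```

```bash
python3 - <<'E'
from h import *
go(-222,-55,12,3)
E
```

```text
[504.4 -94.   10.6] [[-237.2  -56.4]]
t 11.0 q [-0.43  0.78  2.38  2.61  0.81 -1.59] w 87.7 F [-1.  -0.2  0.6]
[[0.0033,-0.0005,-0.0039,0.0221,-0.0868,-0.0099],
 [0.0033,-0.0005,-0.0039,0.0221,-0.0868,-0.0099],
 [0.0032,-0.0005,-0.0039,0.0221,-0.0868,-0.0099]]
```

carry_out --pt "0.0035 -0.0007 -0.0037 0 -0.1 0" --pt "0.0035 -0.0007 -0.0037 0 -0.1 0" --pt "0.003 0 -0.003 0 0 0" --pt "0.002 0 -0.002 0 0 0" --pt "0.002 0 -0.002 0 0 0" --pt "0.003 0 -0.003 0 0 0" --pt "0.003 0 -0.003 0 0 0" --pt "0 0 0 0 0 0"

```text
t: 12.0
ee_pos: [534.1, -88.9, 11.7]
orientation: [2.859, 0.157, -1.183]
ft_force: [-0.5, -0.4, -0.2]
width: 88.0
```

```bash
python3 - <<'E'
from h import *
go(-100,-57.5,12,14)
for n in('top','scene'):
    d=img(n); c=proj(d,O-145*EX-21*EY+30*EZ)[0]; mark(n,c)
E
```

```text
[534.1 -88.9  11.7] [[-207.1  -54.6]]
t 12.0 q [-0.38  0.77  2.33  2.63  0.74 -1.54] w 88.0 F [-0.5 -0.4 -0.2]
[[0.0054,0.0002,-0.0054,0.0052,-0.0017,-0.0025],
 [0.0054,0.0002,-0.0054,0.0052,-0.0017,-0.0025],
 [0.0054,0.0002,-0.0054,0.0052,-0.0017,-0.0025],
 [0.0054,0.0002,-0.0054,0.0052,-0.0017,-0.0025],
 [0.0054,0.0002,-0.0054,0.0052,-0.0017,-0.0025],
 [0.0054,0.0002,-0.0054,0.0052,-0.0017,-0.0025],
 [0.0054,0.0002,-0.0054,0.0052,-0.0017,-0.0025],
 [0.0054,0.0002,-0.0054,0.0052,-0.0017,-0.0025],
 [0.0054,0.0002,-0.0054,0.0052,-0.0017,-0.0025],
 [0.0054,0.0002,-0.0054,0.0052,-0.0017,-0.0025],
 [0.0054,0.0002,-0.0054,0.0052,-0.0017,-0.0025],
 [0.0054,0.0002,-0.0054,0.0052,-0.0017,-0.0025],
 [0.0054,0.0002,-0.0054,0.0052,-0.0017,-0.0025],
 [0.0054,0.0002,-0.0054,0.0052,-0.0017,-0.0025]]
top 32 [328.5 183.9] [[-143.9  -18.7]]
scene 23 [305.4 219.8] [[-144.2  -21.4]]
scene 11 [297.8 229.4] [[-108.6  -25.9]]
```

carry_out --pt "0.005 0.0003 -0.005 0 0 0" --pt "0.005 0.0003 -0.005 0 0 0" --pt "0.005 0.0003 -0.005 0 0 0" --pt "0.005 0.0003 -0.005 0 0 0" --pt "0.005 0.0003 -0.005 0 0 0" --pt "0.005 0.0003 -0.005 0 0 0" --pt "0.005 0.0003 -0.005 0 0 0" --pt "0 0 0 0 0 0"

```text
t: 13.2
ee_pos: [586.5, -85.1, 11.6]
orientation: [2.859, 0.157, -1.185]
ft_force: [-0.3, 0.4, 0.2]
width: 88.0
```

```bash
python3 - <<'E'
from h import *
go(-100,-57.5,12,8)
x=pf(ctrl.get_obs()['ee_pos'])[0,0]+63
for n in('top','scene'):
    d=img(n); c=proj(d,O+x*EX-22*EY+30*EZ)[0]; mark(n,c,10)
E
```

```text
[586.5 -85.1  11.6] [[-154.7  -56.5]]
t 13.2 q [-0.32  0.76  2.23  2.63  0.65 -1.47] w 88.0 F [-0.3  0.4  0.2]
[[0.0048,0.0001,-0.0049,0.0065,0.0020,-0.0023],
 [0.0048,0.0001,-0.0049,0.0065,0.0020,-0.0023],
 [0.0048,0.0001,-0.0049,0.0065,0.0020,-0.0023],
 [0.0048,0.0001,-0.0049,0.0065,0.0020,-0.0023],
 [0.0048,0.0001,-0.0049,0.0065,0.0020,-0.0023],
 [0.0048,0.0001,-0.0049,0.0065,0.0020,-0.0023],
 [0.0048,0.0001,-0.0049,0.0065,0.0020,-0.0023],
 [0.0048,0.0001,-0.0049,0.0065,0.0020,-0.0023]]
top 56 [327.4 165.1] [[-87.4 -22.6]]
scene 25 [296.9 229. ] [[-108.5  -28.6]]
```

carry_out --pt "0.0048 0.0002 -0.0048 0 0 0" --pt "0.0048 0.0002 -0.0048 0 0 0" --pt "0.0048 0.0002 -0.0048 0 0 0" --pt "0.0048 0.0002 -0.0048 0 0 0" --pt "0.0048 0.0002 -0.0048 0 0 0" --pt "0.0048 0.0002 -0.0048 0 0 0" --pt "0 0 0 0 0 0"

```text
t: 14.28
ee_pos: [628.2, -81.5, 11.2]
orientation: [2.859, 0.157, -1.188]
ft_force: [-0.6, -0.5, -0.0]
width: 87.4
```

```bash
python3 - <<'E'
from h import *
go(-93,-57.5,12,4)
x=pf(ctrl.get_obs()['ee_pos'])[0,0]+63
d=img('scene'); c=proj(d,O+x*EX-22*EY+30*EZ)[0]; print(c); mark('scene',c,10)
im=d['pixels']; x0,y0=245,210
cc=cv2.resize(im[y0:y0+75,x0:x0+95],None,fx=8,fy=8,interpolation=cv2.INTER_CUBIC)
cv2.imwrite('pics/z5.png',np.clip(cc.astype(float)*1.5,0,255).astype(np.uint8))
E
```

```text
[628.2 -81.5  11.2] [[-112.8  -57.6]]
t 14.275 q [-0.28  0.76  2.15  2.63  0.57 -1.41] w 87.4 F [-0.6 -0.5 -0. ]
[[0.0034,-0.0000,-0.0036,-0.0041,0.0329,-0.0036],
 [0.0034,-0.0000,-0.0036,-0.0041,0.0329,-0.0036],
 [0.0034,-0.0000,-0.0036,-0.0041,0.0329,-0.0036],
 [0.0034,-0.0000,-0.0036,-0.0041,0.0329,-0.0036]]
[288.45400585 247.46438825]
scene 12 [288.1 246.8] [[-51.  -23.8]]
```

View pics/z5.png

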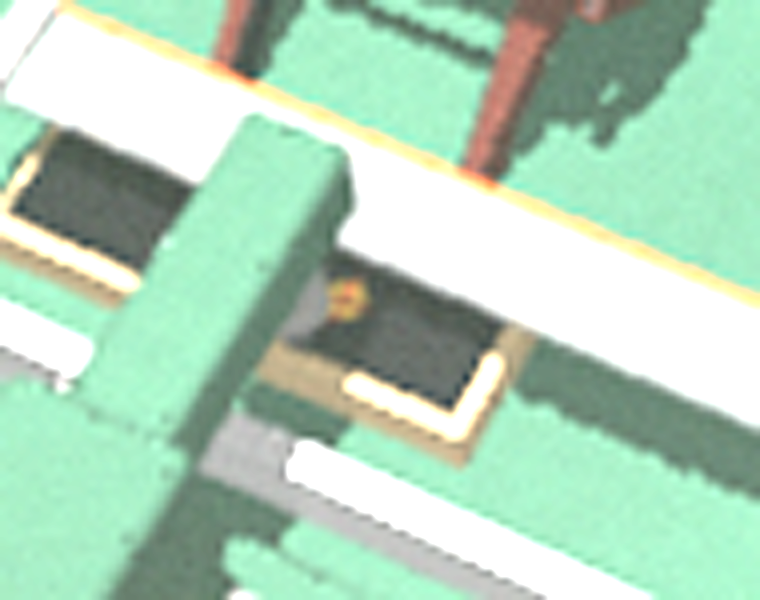

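The mark shows at (347,298) in z5, and the grey punch ends near (298,346). I'll compare them in the same camera.

```bash
python3 - <<'E'
from h import *
d=img('scene')
for q in((281.4,252.6),(281.9,252.7),(282.4,253)): print(q,pf(ray(d,q,42)))
mark('scene',(288,247),8)
im=d['pixels']; x0,y0=272,236
cc=cv2.resize(im[y0:y0+26,x0:x0+32],None,fx=20,fy=20,interpolation=cv2.INTER_CUBIC)
cc=np.clip(cc.astype(float)*2,0,255).astype(np.uint8)
for y,z,col in((-24,42,(0,255,0)),(-27,42,(255,255,0))):
    q=(proj(d,O-25*EX+y*EY+z*EZ)[0]-[x0,y0]+.5)*20; cv2.circle(cc,tuple(int(v) for v in q),3,col,-1)
cv2.imwrite('pics/z6.png',cc)
E
```

```text
(281.4, 252.6) [[-24.  -27.1]]
(281.9, 252.7) [[-24.3 -25.8]]
(282.4, 253) [[-24.1 -24.2]]
scene 8 [288.1 246.8] [[-51.3 -23.8]]
```

View pics/z6.png

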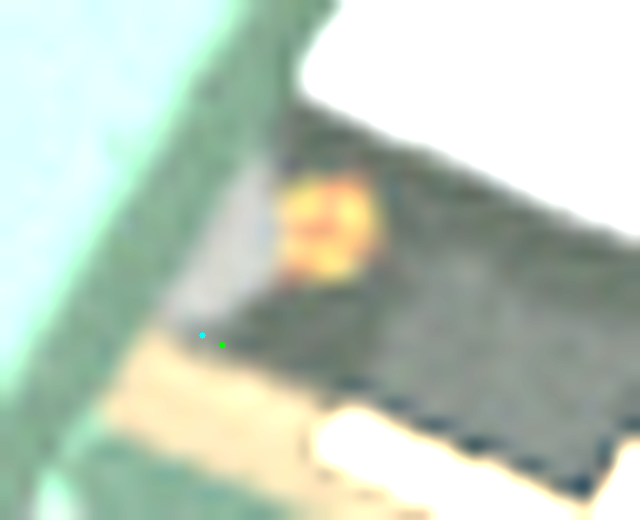

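carry_out --pt "0.003 0.0003 -0.003 0 0 0" --pt "0.003 0.0003 -0.003 0 0 0" --pt "0.003 0.0003 -0.003 0 0 0" --pt "0.002 0.0003 -0.002 0 0 0" --pt "0.001 0.0002 -0.001 0 0 0" --pt "0.001 0 -0.001 0 0 0"

```text
t: 15.22
ee_pos: [645.3, -80.8, 10.6]
orientation: [2.858, 0.156, -1.193]
ft_force: [-4.8, -1.3, 3.3]
width: 87.8
```

```bash
cat >> h.py <<'E'
def st():
    o=ctrl.get_obs(); go(-87,-59,12,1); print('Fx',round(float(np.dot(o['ft_force'],EX)),2))
    x=pf(o['ee_pos'])[0,0]+63; d=img('scene'); mark('scene',proj(d,O+x*EX-24*EY+30*EZ)[0],8); return d
E
python3 - <<'E'
from h import *
st()
E
```

```text
[645.3 -80.8  10.6] [[-95.7 -58.7]]
t 15.225 q [-0.27  0.76  2.11  2.62  0.54 -1.38] w 87.8 F [-4.8 -1.3  3.3]
[[0.0051,0.0003,-0.0072,-0.0859,0.31,0.0015]]
Fx -4.89
scene 5 [285. 252.] [[-34.4 -23.6]]
```

carry_out --pt "0.0008 0 -0.0012 0 0.1 0" --pt "0.0008 0 -0.0012 0 0.1 0" --pt "0.0008 0 -0.0012 0 0.1 0" --pt "0.0008 0 -0.0012 0 0 0"

```text
t: 15.82
ee_pos: [651.2, -80.2, 11.0]
orientation: [2.861, 0.156, -1.187]
ft_force: [-1.8, -0.3, -1.6]
width: 87.8
```

```bash
python3 - <<'E'
from h import *
st()
E
```

```text
[651.2 -80.2  11. ] [[-89.8 -58.8]]
t 15.825 q [-0.26  0.77  2.1   2.62  0.54 -1.38] w 87.8 F [-1.8 -0.3 -1.6]
[[0.0013,0.0002,-0.0027,-0.0910,0.0599,-0.0021]]
Fx -1.81
scene 4 [283.2 254.8] [[-25.5 -23.8]]
```

carry_out --pt "0.0004 0 -0.0006 0 0 0" --pt "0.0004 0 -0.0006 0 0 0"

```text
t: 16.18
ee_pos: [652.8, -80.0, 11.4]
orientation: [2.861, 0.157, -1.186]
ft_force: [-2.4, 0.2, -1.4]
width: 87.8
```

carry_out --pt "0.0004 0 -0.0006 0 0 0"

```text
t: 16.3
ee_pos: [653.5, -80.0, 11.5]
orientation: [2.861, 0.157, -1.187]
ft_force: [-2.1, -0.7, -1.2]
width: 88.0
```

```bash
python3 - <<'E'
from h import *
d=st(); x0,y0=225,215
cc=cv2.resize(d['pixels'][y0:y0+70,x0:x0+95],None,fx=8,fy=8,interpolation=cv2.INTER_CUBIC)
cv2.imwrite('pics/z7.png',np.clip(cc.astype(float)*1.5,0,255).astype(np.uint8))
E
```

```text
[653.5 -80.   11.5] [[-87.4 -58.8]]
t 16.3 q [-0.26  0.77  2.1   2.62  0.53 -1.37] w 88.0 F [-2.1 -0.7 -1.2]
[[-0.0001,0.0002,-0.0007,-0.0857,0.0559,-0.0030]]
Fx -2.11
scene 8 [282.4 255.1] [[-23.6 -25.3]]
```

View pics/z7.png

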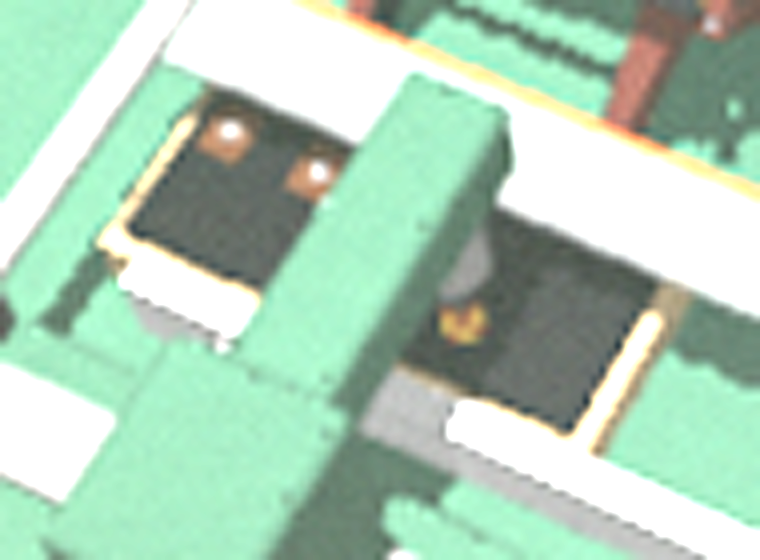

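Almost home: the mark is at (463,322) with the punch tip overlapping its upper edge, and only a thin plywood strip shows before the gauge. I'll creep on until the force rises.

carry_out --pt "0.0005 0 -0.0005 0 0 0"

```text
t: 16.52
ee_pos: [654.3, -79.9, 11.5]
orientation: [2.861, 0.157, -1.186]
ft_force: [-2.0, -0.9, -1.8]
width: 88.1
```

carry_out --pt "0.0004 0 -0.0004 0 0 0"

```text
t: 16.65
ee_pos: [654.5, -79.9, 11.3]
orientation: [2.86, 0.156, -1.188]
ft_force: [-4.2, -1.9, 0.8]
width: 87.5
```

```bash
python3 - <<'E'
from h import *
d=st(); 
for y in(-23,-25,-27): print(y,proj(d,O-25*EX+y*EY+42*EZ)[0].round(1),proj(d,O-25*EX+y*EY+30*EZ)[0].round(1))
E
```

```text
[654.5 -79.9  11.3] [[-86.5 -58.9]]
t 16.65 q [-0.26  0.77  2.1   2.61  0.53 -1.37] w 87.5 F [-4.2 -1.9  0.8]
[[-0.0008,0.0001,-0.0001,-0.1008,0.0957,-0.0101]]
Fx -4.36
scene 8 [282.2 255.1] [[-23.4 -25.6]]
-23 [283.  252.9] [283.4 255. ]
-25 [282.3 252.6] [282.8 254.7]
-27 [281.6 252.3] [282.1 254.4]
```

carry_out --pt "0.0003 0 -0.0005 0 0 0"

```text
t: 16.88
ee_pos: [654.5, -79.9, 11.3]
orientation: [2.86, 0.156, -1.189]
ft_force: [-5.5, -0.7, 0.8]
width: 87.4
```

carry_out --pt "0.0004 0 -0.0005 0 0 0"

```text
t: 17.0
ee_pos: [654.6, -79.8, 11.2]
orientation: [2.86, 0.156, -1.19]
ft_force: [-6.5, -1.4, 3.4]
width: 88.0
```

carry_out --pt "0.0006 0 -0.0008 0 0 0"

```text
t: 17.12
ee_pos: [654.7, -79.8, 11.1]
orientation: [2.859, 0.155, -1.192]
ft_force: [-9.0, -2.6, 4.4]
width: 88.4
```

carry_out --pt "0.0006 0 -0.0009 0 0 0"

```text
t: 17.25
ee_pos: [654.7, -79.8, 11.1]
orientation: [2.859, 0.154, -1.195]
ft_force: [-9.9, -1.8, 4.8]
width: 87.8
```

```bash
python3 - <<'E'
from h import *
d=st(); o=ctrl.get_obs(); print(o['moment'])
x0,y0=225,215
cc=cv2.resize(d['pixels'][y0:y0+70,x0:x0+95],None,fx=8,fy=8,interpolation=cv2.INTER_CUBIC)
cv2.imwrite('pics/z8.png',np.clip(cc.astype(float)*1.5,0,255).astype(np.uint8))
E
```

```text
[654.7 -79.8  11.1] [[-86.2 -58.8]]
t 17.25 q [-0.26  0.76  2.09  2.61  0.52 -1.37] w 87.8 F [-9.9 -1.8  4.8]
[[-0.0011,0.0002,-0.0001,-0.1949,0.35,-0.0354]]
Fx -10.08
scene 8 [282.8 255.4] [[-23.4 -24.1]]
[-0.25166493  0.79429985 -0.05596874]
```

View pics/z8.png

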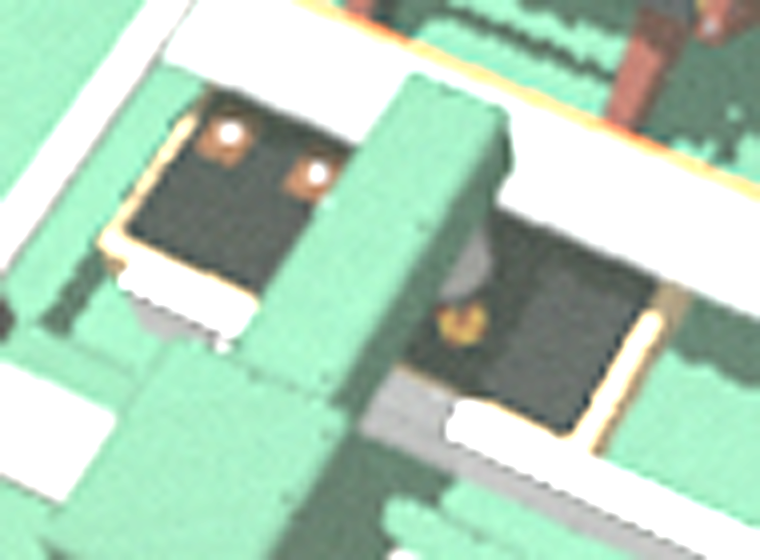

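Contact is firm at 10 N with no further advance. The plywood strip along the gauge is even on both sides of the arm, and the tip sits over the mark at (462,318). Backing off straight.

carry_out --pt "-0.001 0 0.001 0 0 0" --pt "-0.002 0 0.002 0 0 0" --pt "-0.005 0 0.005 0 0 0" --pt "-0.007 0 0.007 0 0 0" --pt "-0.007 0 0.007 0 0 0" --pt "-0.007 0 0.007 0 0 0" --pt "-0.005 0 0.005 0 0 0" --pt "0 0 0 0 0 0"

```text
t: 18.35
ee_pos: [605.4, -85.4, 12.8]
orientation: [2.861, 0.155, -1.188]
ft_force: [0.2, -0.6, 0.0]
width: 88.0
```

```bash
python3 - <<'E'
from h import *
go(-150,-59,20,1)
d=img('scene'); mark('scene',(282.5,255),7)
x0,y0=225,215
cc=cv2.resize(d['pixels'][y0:y0+70,x0:x0+95],None,fx=8,fy=8,interpolation=cv2.INTER_CUBIC)
t=img('top')['pixels'][100:180,250:390]
cv2.imwrite('pics/z9.png',cv2.resize(t,None,fx=5.5,fy=5.5,interpolation=cv2.INTER_CUBIC))
# residual change of scene crop vs pressed picture
a=cv2.imread('pics/z8.png').astype(int); b=np.clip(cc.astype(float)*1.5,0,255).astype(int); print('diff',np.abs(a-b)[100:,:].mean())
E
```

```text
[605.4 -85.4  12.8] [[-135.9  -59. ]]
t 18.35 q [-0.3   0.75  2.19  2.62  0.61 -1.43] w 88.0 F [ 0.2 -0.6  0. ]
[[-0.0151,0.0000,0.0049,-0.1677,0.0790,-0.0448]]
scene 8 [282.2 255.1] [[-23.4 -25.6]]
diff 3.330410945842868
```

```bash
python3 - <<'E'
from h import *
d=img('top'); im=d['pixels']; old=cv2.imread('pics/top3.png')
def bar(im):
    g=im.min(2).astype(float); out=[]
    for y in list(range(-125,-50,5))+list(range(10,126,5)):
        xs=np.arange(-14,26,.5); q=np.array([proj(d,O+x*EX+y*EY+35*EZ)[0] for x in xs]).astype(np.float32)
        s=cv2.remap(g.astype(np.float32),q[:,0],q[:,1],cv2.INTER_LINEAR).ravel(); m=np.clip(s-190,0,None)
        if m.sum()>50: out.append((y,(m*xs).sum()/m.sum()))
    return np.array(out)
for n,i in(('before',old),('now',im)):
    b=bar(i); p=np.polyfit(b[:,0],b[:,1],1); print(n,'bar mid x',b[:,1].mean().round(2),'slope',p[0].round(4),len(b))
v=im.max(2).astype(np.float32); E=[]
for y in list(range(-136,-50,4))+list(range(5,24,3)):
    xs=np.arange(-30,6,.5); q=np.array([proj(d,O+x*EX+y*EY+30*EZ)[0] for x in xs]).astype(np.float32)
    s=cv2.remap(v,q[:,0],q[:,1],cv2.INTER_LINEAR).ravel(); k=np.argmax(s>105); E.append((y,xs[k]))
E=np.array(E); p=np.polyfit(*E.T,1); r=E[:,1]-np.polyval(p,E[:,0]); E=E[abs(r)<2]; print('plate back edge x',E[:,1].mean(),'slope',np.polyfit(*E.T,1)[0].round(4),len(E))
E
```

```text
before bar mid x 7.21 slope -0.0003 39
now bar mid x 7.21 slope -0.0005 39
plate back edge x -5.362068965517241 slope -0.0017 29
```

```bash
python3 -c "
from workcell import ctrl
print(ctrl.close_job())"
```

```text
the job is handed in; nothing more can be done
None
```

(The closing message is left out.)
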